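Raise the counterweighted guard and push the specimen home

TASK

Push the counterweighted splinter guard up by its rubber grip, past its balance point, so that it stays raised by itself; then push the concrete specimen along its guide rails until it rests against the steel platen. Only push, with the fingertips or the outside of the fingers: grip and lift nothing, do not move the specimen before the guard is up, and leave the spare cylinder, the beaker and the mouse where they are.

Things in the scene. Friction and masses are not known exactly. Their poses are not given: they have to be found in the camera images.
- station: Red compression-test station, fixed to the bench, at a varying place and yaw. Origin at bench height; its x points away from the operator along the guide rails towards the platen, y left, z up (all station figures below are in this frame). Red slab: x -130 to 230, y -270 to 160 mm, top 20 mm above the bench.
- rails (a point): Middle between the two aluminium guide rails, on the slab (station x 40, y 0, z 20 mm). The rails run along x from -50 to 130 mm, are 15 mm high, 10 mm thick and 56 mm apart inside.
- platen (a point): Centre of the steel platen's face (station x 130, y 0, z 55 mm); a disc 60 mm in diameter facing the operator. The red load head behind it is 90 mm wide and reaches to x 227, z 95 mm.
- cabinet (a point): Centre of the top of the closed cabinet with a clear hood that encloses the counterweight (station x 0, y -190, z 250 mm): 100 mm in x, 160 mm in y, from slab to top.
- hinge (a point): Where the guard arm's centre line meets its hinge axis, on the front of the cabinet (station x -70, y -170, z 150 mm). The hinge axis runs along the station's x.
- guard (a joint): Guard arm angle, rad: 0 = down and level, as it starts; 1.6 = raised (just past upright) against its stop. As it grows the grip end rises and moves towards the cabinet. Below about 0.55 rad its weight pulls it down (about 1 N at the grip when level, less higher up), beyond that it goes up to the stop by itself. The hinge is damped: that takes about 2 to 3 s.
- grip (a point): Middle of the guard's black rubber grip: a cylinder 26 mm thick, 75 mm long, from 200 to 275 mm from the hinge along the arm (this point at 237.5 mm), at the arm's free left end. With the guard down it runs along the station's y, its centre line 150 mm above the bench, with open space under it, before it and beyond its free end. What sticks out beyond the pushing finger swings up with the arm.
- pane (a point): Centre of the thin clear pane that hangs from the arm's 16 mm aluminium tube: from 70 to 190 mm from the hinge along the arm, reaching 90 mm below the tube's centre line, 4 mm thick. It swings with the arm.
- specimen: Loose concrete prism 70 x 50 x 50 mm (x, y, z), about 0.4 kg, lying on the slab between the rails, 3 mm play each side, close behind the lowered pane. Origin: centre of its underside; its x is along the rails. Touching the platen, its origin is 35 mm in front of the platen's face; it starts 60 to 105 mm short of that.
- spare: Bystander: upright aluminium cylinder, 30 mm in diameter, 45 mm high, on the slab left of the rails; origin at the centre of its underside.
- beaker: Bystander: open glass beaker, 66 mm across, 85 mm high, on the bench left of the station; origin at the centre of its underside.
- mouse: Bystander: black computer mouse, 105 x 60 x 26 mm, on the bench right of the station; origin at the centre of its underside.
Mind the look-alikes: they are no part of the job. What is shaped like the specimen but purple or red is not meant.

How it is judged (in metres and radians):
On the way, in this order (a step that is already met when the one before it is completed fails the run):
1. the guard is up against its stop while the specimen is still where it was (value of joint guard above 1.5 rad and distance of specimen from where it was at the start of the episode below 0.01 m), for 0.2 s.
2. the specimen is against the platen (x of specimen in the frame of station above 0.091 m), for 0.2 s.
At the end, for the whole second after the job is handed in: The guard stays raised by itself (above 1.5 rad), and the specimen lies flat and still between the rails, within 4 mm of touching the platen (value of joint guard above 1.5 rad and x of specimen in the frame of station above 0.091 m and y of specimen in the frame of station between -0.008 and 0.008 m and angle between specimen's own z axis and vertical below 0.08 rad and linear speed of specimen below 0.01 m/s).
It fails at once if the specimen is moved more than 10 mm while the guard is not raised (distance of specimen from where it was at the start of the episode above 0.01 m and value of joint guard below 1.1 rad).
It fails at once if the specimen is lifted (8 mm) or tipped (height (world z) of specimen above 0.028 m or angle between specimen's own z axis and vertical above 0.2 rad).
It fails at once if the guard is gripped or forced (over 30 N) (contact force between the fingers and guard above 30 N).
It fails at once if the spare cylinder, the beaker or the mouse is moved more than 15 mm (distance of any of spare, beaker, mouse from where it was at the start of the episode above 0.015 m).
It also fails if it takes over 61 s, if anything falls off the work surface, if the arm or the gripper's body presses on something with over 40 N, if the wrist force passes 120 N, or if a joint passes its speed limit or range.

ROBOT

A 7-joint arm with a two-finger parallel gripper is mounted at the origin on the work surface. World frame = base frame: x ahead of the robot, y to its left, z up, the work surface at z = 0. Lengths are in mm, angles in rad, forces in N, time in s.
With the tool pointing down it reaches from about 400 to 925 mm from the base axis. Payload 4.1 kg.
Tool frame: the origin (TCP) lies at the very end of the fingers, on their centre line; the grasp point (between the pads) lies 19 mm behind it; z points along the fingers, y is the line along which they close (so a half turn about z gives the same grasp; the last joint's range is limited). The gripper opens to 85 mm and grips with 20 to 120 N. Pads are 22 mm wide; open, the fingers measure 114 mm over their backs; the gripper's body (76 mm by 85 mm) begins 54 mm behind the grasp point. The pads swing forward as they close: fully open they stand 13 mm farther back than shut.
Start: joints at [-1.33, 0.398, 0.045, 1.537, -0.019, 1.207, -0.051], TCP at [216.624, 612.876, 231.347] pointing down, gripper open.
Joint ranges: [-2.82, 2.82], [-0.49, 2.23], [-1.37, 1.46], [0, 2.46], [-1.36, 4.5], [0.23, 2], [-2.94, 2.94]. Speed limits (rad/s): [2.57, 2.57, 3.14, 3.14, 3.14, 3.14, 3.14].

INTERFACE

Orientations are given as a unit quaternion [x, y, z, w].
In Python, from station import r, optics gives the robot as it stands.
- The arm moves only by the tool play_rows, never from a script. Its argument "steps" is a list that holds one entry, the list of rows, each a list of 5 numbers: the shift along the world's x, y, z in m, then the turn about the world's z in degrees, then the finger opening in m, from 0 to 0.0854. A call has 1 to 20 rows; each row shifts and turns the commanded pose from where the row before left it; what a row does not reach is not made up. A row lasts 1/8 s, in which the tool goes at most 62.5 mm and 10.7 degrees, less where a joint would pass 70% of its speed; a pose out of reach is approached as far as the arm can. A call with a gripper value outside its range is refused whole. The fingers move at their own pace and stop on an object; "grip_force" is the grip in N (left out, the last holds). Time passes only in rows, so rows that do not move let the fingers close. It gives the time, the measured TCP pose, the force, the opening and the grip force at its end, in the units of the state.
- r.state(): the state, without advancing time (a new reading comes with each control period).
- optics.capture(name): name is "scene" or "top" or "wrist"; returns the picture (480x640x3 uint8, red, green, blue); there is no depth.
- optics.camera_params(name): a dict with "fx", "fy", "cx", "cy" (pixels), "extrinsics" (4x4, takes a point from world to camera coordinates). Camera axes: x right, y down, z forward; pixel columns grow to the right and rows downward; lengths in mm; the calibration is good to about 2 mm. A picture is of the moment at which its call begins: read the wrist's pose just before it. camera_params takes no time and is no camera call; for the wrist camera it gives the pose at the moment of the call.
- r.job_done(): hands the job in; it is judged then, once.
The state is a dict: "clock": time; "joints": joint angles; "qvel": joint speeds; "tau": joint torques, N m; "position": TCP position; "tool_rot": TCP orientation; "contact_force": force on the tool from outside, world axes, zero at the start; "torque": the same for the moment, N m; "width": opening from 0.0 (shut) to 1.0 (fully open); "gripper_force": force on a finger pad.
Only numpy, scipy, OpenCV 4.12 (cv2) and the standard library are available. Lean on these libraries where they do the work, as an engineer would, in place of code of your own. Each camera call takes 0.05 s, during which the arm holds its last target. There are 200 camera calls.

## Working session

There is one attempt and no reset: what is moved stays moved. The work goes in short steps, Python scripts to look and compute and a tool call to move; the robot and the scene stay as the last step left them, time stands still between calls to the robot, and variables do not carry over. Pictures are saved under pics/ and viewed, at most 10 in all, crops included, and the job is handed in when it is done.

Besides the shell and the picture viewer there is one more tool, called as name(argument=value, ...), one argument or row to a line, values as JSON. play_rows: Moves the arm, as the interface text tells. Its arguments: {"type":"object","properties":{"steps":{"type":"array"},"grip_force":{"type":"number"}},"required":["steps"]}

```bash
mkdir -p pics; python3 - <<'E'
from station import r, optics
import cv2, numpy as np
for n in ("scene","top"):
    im=optics.capture(n); cv2.imwrite(f"pics/{n}0.png",im[:,:,::-1])
    p=optics.camera_params(n); print(n,p["fx"],p["cx"],p["cy"],np.round(p["extrinsics"],3).tolist())
print(r.state())
E
```

```text
scene 495.0375493852197 316.0953520836352 239.32608862117286 [[-0.963, 0.27, 0.022, 519.4], [0.149, 0.595, -0.79, 25.311], [-0.226, -0.757, -0.613, 1310.773], [0.0, 0.0, 0.0, 1.0]]
top 508.91974358048896 321.3124059833555 239.7715032498915 [[-0.017, -1.0, -0.001, 43.256], [-0.984, 0.017, -0.178, 577.461], [0.178, -0.002, -0.984, 1178.136], [0.0, 0.0, 0.0, 1.0]]
{'clock': 0.1, 'joints': array([-1.32997771,  0.39911672,  0.04502058,  1.5377525 , -0.0186917 ,
        1.20692409, -0.05069777]), 'qvel': array([-0.00039761, -0.00107368,  0.00109179, -0.00273757,  0.00039358,
       -0.00034358, -0.00044543]), 'tau': array([ 3.20527841e-03, -4.76260900e+01,  1.37009751e+00, -2.54949957e+01,
        1.20927664e-02,  5.06296899e-03, -7.42510565e-06]), 'position': array([216.43358886, 612.29653555, 230.3685615 ]), 'tool_rot': array([ 1.69027968e-01,  9.85610853e-01, -8.85346969e-04, -8.87097537e-05]), 'contact_force': array([ 0.35563972,  0.15281958, -0.7887634 ]), 'torque': array([-0.05025903, -0.01290792, -0.02041792]), 'gripper_force': 0.0, 'width': 0.9995281384876062}
```

View pics/scene0.png

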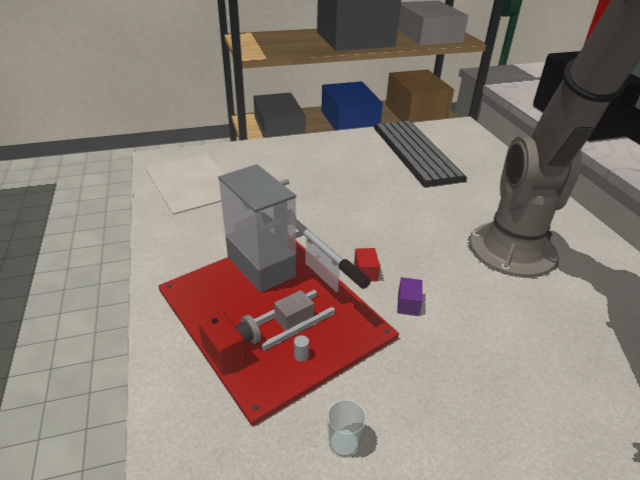

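View pics/top0.png

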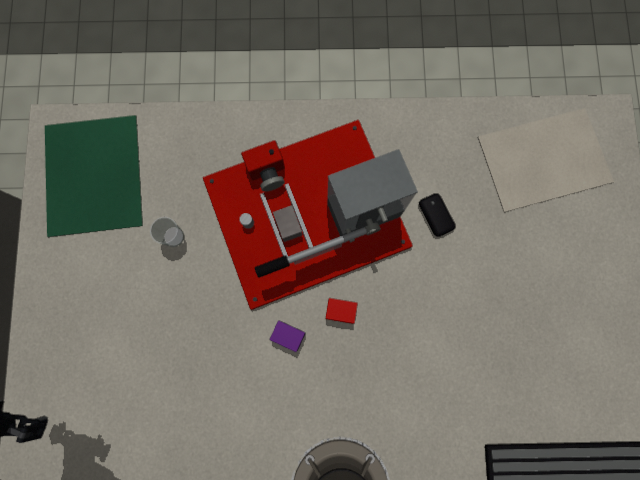

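The scene view shows the guard lowered, with its grip at about (355,273), and a grey prism between the rails at (295,310). In the top view the slab corners are (204,178), (359,122), (411,246) and (251,308), and the grip runs from (257,270) to (287,262).
Specimen candidates in the top view are grey (287,224), red (341,311) and purple (288,337). Only the grey one lies between the rails, so it is the specimen. I'll fit the station pose and confirm in an enlarged crop.

```bash
cat > h.py <<'E'
import numpy as np, cv2
from station import r, optics
from scipy.optimize import least_squares
P={n:optics.camera_params(n) for n in ("scene","top")}
def proj(n,w):
    p=P[n]; c=(p["extrinsics"]@np.append(w,1))[:3]
    return np.array([p["fx"]*c[0]/c[2]+p["cx"],p["fy"]*c[1]/c[2]+p["cy"]])
def ray(n,uv,z):
    p=P[n]; E=p["extrinsics"]; d=E[:3,:3].T@np.array([(uv[0]-p["cx"])/p["fx"],(uv[1]-p["cy"])/p["fy"],1]); o=-E[:3,:3].T@E[:3,3]
    return o+d*(z-o[2])/d[2]
def S2W(q,s):
    c,t=np.cos(q[2]),np.sin(q[2]); return np.array([q[0]+c*s[0]-t*s[1],q[1]+t*s[0]+c*s[1],s[2]])
def W2S(q,w):
    c,t=np.cos(q[2]),np.sin(q[2]); d=w[:2]-q[:2]; return np.array([c*d[0]+t*d[1],-t*d[0]+c*d[1],w[2]])
obs=[("top",(204,178),(230,160,20)),("top",(359,122),(230,-270,20)),("top",(411,246),(-130,-270,20)),("top",(251,308),(-130,160,20)),
("scene",(253,416),(230,160,20)),("scene",(397,334),(-130,160,20)),("scene",(160,289),(230,-270,20))]
def fit():
    f=lambda q:np.concatenate([proj(n,S2W(q,s))-uv for n,uv,s in obs])
    s=least_squares(f,[600,100,0.3]); return s.x,s.fun
E
python3 - <<'E'
from h import *
q,f=fit(); print(q,np.round(f,1)); np.save("q.npy",q)
for k,s in dict(rails=(40,0,20),platen=(130,0,55),hinge=(-70,-170,150),grip=(-70,67.5,150),tip=(-70,105,150),cab=(0,-190,250)).items():
    w=S2W(q,s); print(k,np.round(w),np.round(proj("top",w)),np.round(proj("scene",w)))
a=cv2.imread("pics/top0.png")[150:300,190:390]; b=cv2.imread("pics/scene0.png")[230:380,200:400]
cv2.imwrite("pics/crop1.png",cv2.resize(np.vstack([a,b]),None,fx=2,fy=2,interpolation=cv2.INTER_CUBIC) if 0 else cv2.resize(np.hstack([a,b]),None,fx=2,fy=2,interpolation=cv2.INTER_CUBIC))
E
```

```text
[5.91016531e+02 1.03499105e+02 3.54172858e-01] [-2.  -1.1  0.1 -3.   2.7  0.6 -0.8  2.2 -0.9  4.   3.3 -2.4 -1.7 -5.6]
rails [629. 117.  20.] [287. 223.] [291. 320.]
platen [713. 149.  55.] [274. 186.] [254. 326.]
hinge [584. -80. 150.] [372. 228.] [290. 216.]
grip [502. 143. 150.] [272. 267.] [355. 272.]
tip [489. 178. 150.] [256. 273.] [367. 283.]
cab [657. -75. 250.] [373. 184.] [257. 184.]
```

View pics/crop1.png

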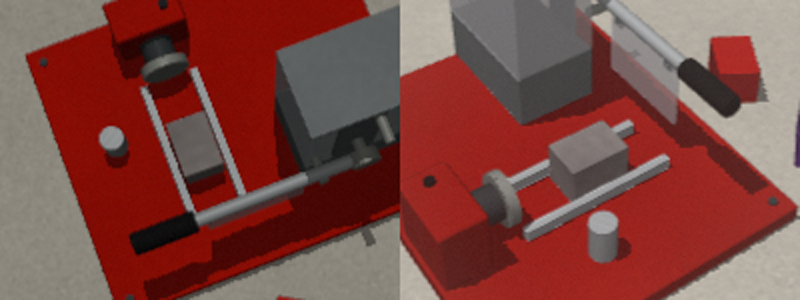

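```bash
cat >> h.py <<'E'
obs+=[("top",(262,195),(130,33,35)),("top",(287,185),(130,-33,35)),("top",(285,255),(-50,33,35)),("scene",(334,309),(-50,33,35)),("scene",(263,346),(130,33,35)),("scene",(316,292),(-50,-33,35)),
("top",(256,271),(-70,105,150)),("scene",(367,282),(-70,105,150)),("top",(272.5,182.5),(130,0,55)),("scene",(252.5,327),(130,0,55))]
def fit():
    f=lambda q:np.concatenate([proj(n,S2W(q,s))-uv for n,uv,s in obs])
    s=least_squares(f,[600,100,0.3],loss="soft_l1"); return s.x,f(s.x)
E
python3 - <<'E'
from h import *
q,f=fit(); print(q,np.round(f,1)); np.save("q.npy",q)
for n,uv in (("top",(287,219)),("scene",(294.5,305))):
    w=ray(n,uv,70); print("spec",w,W2S(q,w))
for n,uv in (("top",(246,216)),("scene",(302,341))):
    w=ray(n,uv,65); print("spare",w,W2S(q,w))
for k,s in dict(rails=(40,0,20),platen=(130,0,55),hinge=(-70,-170,150),grip=(-70,67.5,150),tip=(-70,105,150),cabtopFL=(-50,-110,250)).items(): print(k,np.round(S2W(q,s)),np.round(proj("top",S2W(q,s))))
print(r.state()["clock"])
E
```

```text
[5.92063547e+02 1.05097694e+02 3.52682149e-01] [-2.5 -1.6 -0.3 -3.3  2.   0.4 -1.6  1.7 -1.6  4.8  3.1 -1.7 -2.  -5.2
 -0.7 -2.2 -0.9 -1.4  1.6  4.5 -0.3 -1.8 -0.4 -2.   0.  -2.1 -0.5  1.4
 -0.3  1.4  0.5  3.4  1.2  0. ]
spec [626.8582502  114.94425352  70.        ] [36.05423659 -2.77815058 70.        ]
spec [622.90927306 124.61052731  70.        ] [35.68720711  7.65720081 70.        ]
spare [637.07623165 214.10143057  65.        ] [79.89378375 86.74641034 65.        ]
spare [630.75878422 218.24920103  65.        ] [75.39788427 92.82103211 65.        ]
rails [630. 119.  20.] [287. 222.]
platen [714. 150.  55.] [273. 186.]
hinge [585. -79. 150.] [371. 228.]
grip [503. 144. 150.] [272. 266.]
tip [490. 179. 150.] [255. 272.]
cabtopFL [583. -15. 250.] [345. 220.]
0.1
```

```bash
python3 - <<'E'
from h import *
q=np.load("q.npy")
c,s=np.cos(q[2]),np.sin(q[2]); print("xhat",c,s)
for k,p in dict(pre=(-124,88,135),touch=(-94,88,135),beh=(-60,0,200),specpre=(-30,0,30),specend=(49,0,30)).items(): w=S2W(q,p); print(k,np.round(w),np.hypot(*w[:2]))
for th in np.arange(0,.91,.15): print(round(th,2),np.round(258*(np.cos(th)-1)*np.array([-s,c])),round(258*np.sin(th)))
for n,uv in (("top",(172,236)),("top",(288,337)),("top",(341,311))): print(ray(n,uv,50 if uv[0]>200 else 85))
E
```

```text
xhat 0.9384496320468078 0.3454161086446479
pre [445. 145. 135.] 468.26571583008194
touch [473. 155. 135.] 498.2451564111391
beh [536.  84. 200.] 542.359528920044
specpre [564.  95.  30.] 571.8123065094642
specend [638. 122.  30.] 649.6109189925155
0.0 [-0.  0.] 0
0.15 [ 1. -3.] 39
0.3 [  4. -11.] 76
0.45 [  9. -24.] 112
0.6 [ 16. -42.] 146
0.75 [ 24. -65.] 176
0.9 [ 34. -92.] 202
[587.12260441 384.90752332  85.        ]
[348.60818999 115.29746727  50.        ]
[406.79555418 -10.12651623  50.        ]
```

play_rows(
  steps=[
    [[0.03,-0.05,0.012,7.9,0],[0.03,-0.05,0.012,7.9,0],[0.03,-0.05,0.012,7.9,0],[0.03,-0.05,0.012,7.9,0],[0.03,-0.05,0.012,8.1,0],[0,0,0,0,0],[0,0,0,0,0]],
  ],
)

```text
clock: 0.98
position: [366.1, 363.2, 291.1]
tool_rot: [-0.175, 0.985, 0.0, -0.0]
contact_force: [-1.3, 0.7, -0.1]
width: -0.001
gripper_force: 0.0
```

play_rows(
  steps=[
    [[0.016,-0.044,0,0,0],[0.016,-0.044,0,0,0],[0.016,-0.044,0,0,0],[0.016,-0.044,0,0,0],[0.015,-0.042,0,0,0],[0,0,-0.05,0,0],[0,0,-0.05,0,0],[0,0,-0.056,0,0],[0,0,0,0,0],[0,0,0,0,0]],
  ],
)

```text
clock: 2.22
position: [446.6, 146.3, 136.7]
tool_rot: [-0.177, 0.984, 0.0, 0.001]
contact_force: [0.9, -0.8, 0.8]
width: -0.005
gripper_force: 0.0
```

```bash
python3 - <<'E'
from h import *
print(W2S(np.load("q.npy"),r.state()["position"]))
b=optics.capture("scene")[180:360,220:420,::-1]; a=optics.capture("top")[180:360,190:390,::-1]
cv2.imwrite("pics/crop2.png",cv2.resize(np.hstack([a,b]),None,fx=2,fy=2,interpolation=cv2.INTER_CUBIC))
E
```

```text
[-122.22274676   88.93981237  136.73295602]
```

View pics/crop2.png

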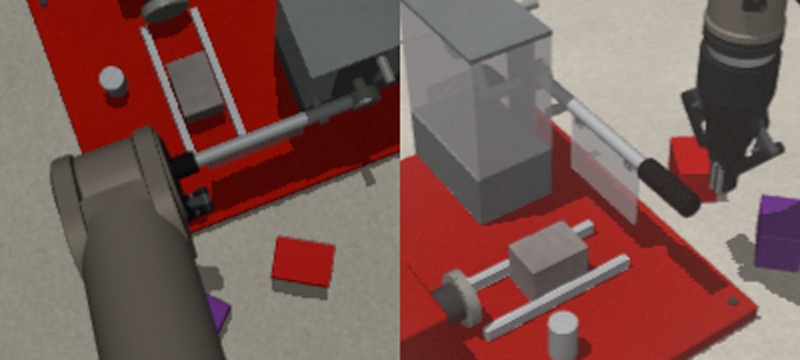

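The fingers stand in front of the grip near its free end, with the tips at crop (720,185), and the guard is still down. Next I approach along station x.

play_rows(
  steps=[
    [[0.0094,0.0035,-0.002,0,0],[0.0094,0.0035,0,0,0],[0.0038,0.0014,0,0,0],[0,0,0,0,0],[0,0,0,0,0]],
  ],
)

```text
clock: 2.95
position: [467.9, 153.1, 133.2]
tool_rot: [-0.176, 0.984, -0.0, -0.0]
contact_force: [0.1, -0.2, 0.3]
width: -0.001
gripper_force: 0.0
```

play_rows(
  steps=[
    [[0.0019,0.0007,0,0,0],[0,0,0,0,0],[0,0,0,0,0]],
  ],
)

```text
clock: 3.32
position: [470.0, 153.9, 133.3]
tool_rot: [-0.176, 0.984, 0.0, -0.0]
contact_force: [-0.4, 0.6, -0.1]
width: -0.0
gripper_force: 0.0
```

play_rows(
  steps=[
    [[0.0019,0.0007,0,0,0],[0,0,0,0,0],[0,0,0,0,0]],
  ],
)

```text
clock: 3.7
position: [472.0, 154.7, 133.3]
tool_rot: [-0.176, 0.984, 0.0, -0.0]
contact_force: [-0.5, 1.0, 0.6]
width: 0.002
gripper_force: 0.0
```

play_rows(
  steps=[
    [[0.0014,0.0005,0,0,0],[0,0,0,0,0],[0,0,0,0,0]],
  ],
)

```text
clock: 4.08
position: [473.4, 155.2, 133.3]
tool_rot: [-0.176, 0.984, 0.0, -0.0]
contact_force: [-0.3, 0.7, 0.8]
width: 0.002
gripper_force: 0.0
```

play_rows(
  steps=[
    [[0.0014,0.0005,0,0,0],[0,0,0,0,0],[0,0,0,0,0]],
  ],
)

```text
clock: 4.45
position: [474.1, 155.4, 133.2]
tool_rot: [-0.176, 0.984, -0.0, -0.001]
contact_force: [-3.0, -1.5, 2.4]
width: -0.002
gripper_force: 1.7
```

play_rows(
  steps=[
    [[0.0014,0.0005,0,0,0],[0,0,0,0,0],[0,0,0,0,0]],
  ],
)

```text
clock: 4.82
position: [474.1, 155.4, 133.0]
tool_rot: [-0.176, 0.984, -0.0, -0.003]
contact_force: [-7.3, -2.1, 4.9]
width: -0.003
gripper_force: 3.6
```

Contact is where predicted: station x about -93, with 7.6 N of pressure. I'll lift a little and check that friction carries the grip.

play_rows(
  steps=[
    [[0.0005,0.0002,0.004,0,0],[0,0,0.006,0,0],[0,0,0.006,0,0],[0,0,0.006,0,0],[0,-0.001,0.006,0,0],[0,0,0,0,0]],
  ],
)

```text
clock: 5.58
position: [474.5, 154.2, 160.4]
tool_rot: [-0.175, 0.984, -0.001, -0.003]
contact_force: [-4.9, -2.2, -0.4]
width: 0.001
gripper_force: 2.8
```

```bash
python3 - <<'E'
from h import *
print(W2S(np.load("q.npy"),r.state()["position"]),r.state()["contact_force"])
b=optics.capture("scene")[180:360,220:420,::-1]
cv2.imwrite("pics/crop3.png",cv2.resize(b,None,fx=3,fy=3,interpolation=cv2.INTER_CUBIC))
E
```

```text
[-93.39085465  86.66791055 160.44484293] [-4.94000016 -2.21901077 -0.38077016]
```

View pics/crop3.png

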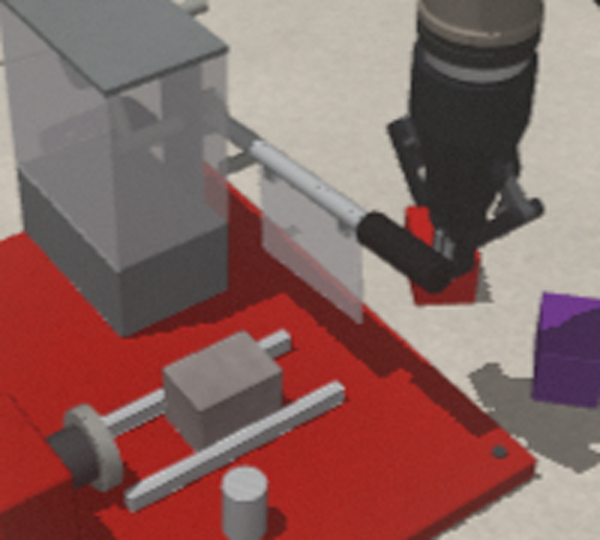

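The grip tip has risen from about (437,307) to (437,278), so it follows the finger. I continue along the arc, pressing slightly harder.

play_rows(
  steps=[
    [[0.0009,-0.0009,0.008,0,0],[0.0007,-0.001,0.008,0,0],[0.0005,-0.0013,0.008,0,0],[0.0006,-0.0018,0.008,0,0],[0.0007,-0.002,0.008,0,0],[0.0008,-0.0022,0.008,0,0],[0,0,0,0,0]],
  ],
)

```text
clock: 6.5
position: [477.8, 145.3, 208.7]
tool_rot: [-0.176, 0.984, -0.0, -0.004]
contact_force: [-8.4, -2.8, -0.9]
width: 0.0
gripper_force: 4.2
```

play_rows(
  steps=[
    [[0.001,-0.0027,0.008,0,0],[0.001,-0.0028,0.008,0,0],[0.0011,-0.003,0.008,0,0],[0.0012,-0.0033,0.008,0,0],[0.0014,-0.0037,0.008,0,0],[0.0015,-0.004,0.008,0,0],[0.0016,-0.0043,0.008,0,0],[0.0017,-0.0046,0.008,0,0],[0.0018,-0.005,0.008,0,0],[0.0019,-0.0052,0.007,0,0],[0.002,-0.0055,0.007,0,0],[0,0,0,0,0]],
  ],
)

```text
clock: 8.0
position: [494.0, 101.5, 295.4]
tool_rot: [-0.175, 0.984, 0.001, -0.004]
contact_force: [-9.9, -0.9, 2.5]
width: 0.005
gripper_force: 5.2
```

```bash
python3 - <<'E'
from h import *
print(W2S(np.load("q.npy"),r.state()["position"]),r.state()["contact_force"])
b=optics.capture("scene")[120:320,200:440,::-1]
cv2.imwrite("pics/crop4.png",cv2.resize(b,None,fx=2.5,fy=2.5,interpolation=cv2.INTER_CUBIC))
E
```

```text
[-93.25078855  30.51685609 295.39056928] [-9.87650234 -0.93801036  2.46482986]
```

View pics/crop4.png

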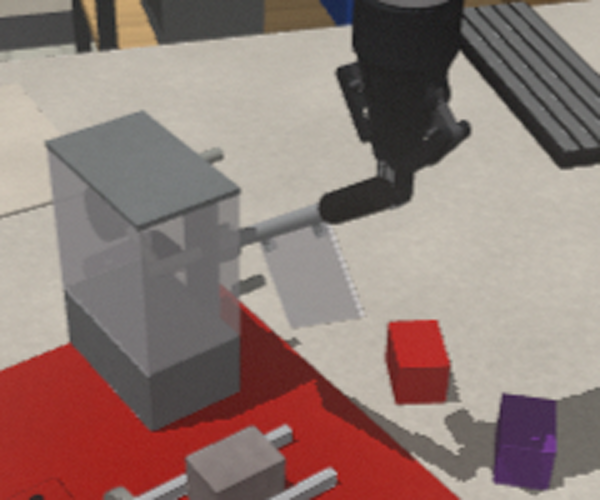

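The guard is well past balance: the arm is inclined and the finger force has turned upward. I retract along -x and let it swing to its stop.

play_rows(
  steps=[
    [[-0.0188,-0.0069,0,0,0],[-0.0282,-0.0104,0,0,0],[-0.0188,-0.0069,0,0,0],[0,0,0,0,0],[0,0,0,0,0],[0,0,0,0,0],[0,0,0,0,0],[0,0,0,0,0],[0,0,0,0,0],[0,0,0,0,0],[0,0,0,0,0],[0,0,0,0,0],[0,0,0,0,0],[0,0,0,0,0],[0,0,0,0,0],[0,0,0,0,0],[0,0,0,0,0],[0,0,0,0,0],[0,0,0,0,0],[0,0,0,0,0]],
  ],
)

```text
clock: 10.55
position: [431.3, 77.9, 295.4]
tool_rot: [-0.176, 0.984, 0.0, 0.0]
contact_force: [0.4, -0.1, -0.5]
width: -0.001
gripper_force: 0.0
```

play_rows(
  steps=[
    [[0,0,0,0,0],[0,0,0,0,0],[0,0,0,0,0],[0,0,0,0,0],[0,0,0,0,0],[0,0,0,0,0],[0,0,0,0,0],[0,0,0,0,0]],
  ],
)

```text
clock: 11.55
position: [431.3, 77.9, 295.3]
tool_rot: [-0.176, 0.984, 0.0, -0.0]
contact_force: [0.3, -0.1, 0.7]
width: -0.001
gripper_force: 0.0
```

```bash
python3 - <<'E'
from h import *
q=np.load("q.npy")
for p in ((-70,-178,425),(0,0,45)): print(np.round(proj("scene",S2W(q,p))))
im=optics.capture("scene"); cv2.imwrite("pics/scene5.png",im[60:380,150:450,::-1].repeat(2,0)[:600].copy() if 0 else cv2.resize(im[80:380,120:440,::-1],None,fx=2,fy=2,interpolation=cv2.INTER_CUBIC))
E
```

```text
[286. 101.]
[306. 304.]
```

View pics/scene5.png

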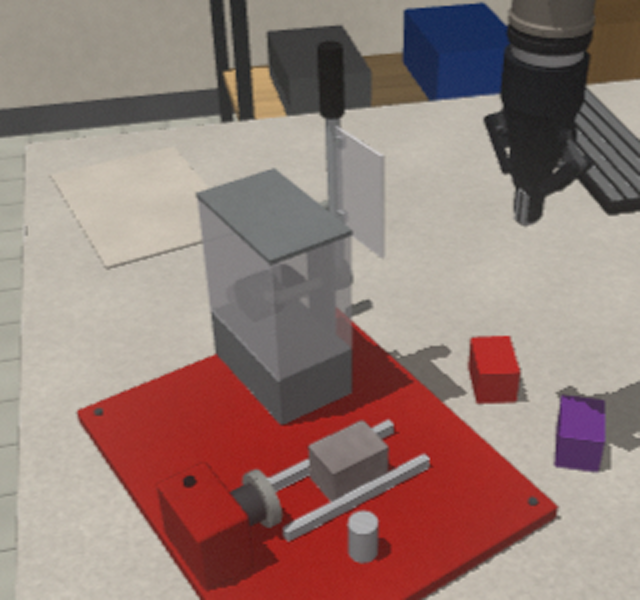

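The guard is up against its stop: its tip is at full-image (285,101) against a predicted (286,101), and the specimen hasn't moved. I move behind the specimen and check before lowering.

play_rows(
  steps=[
    [[0.0205,0.0022,-0.03,0,0],[0.0205,0.0022,-0.03,0,0],[0.0205,0.0022,-0.03,0,0],[0.0205,0.0022,-0.03,0,0],[0.0205,0.0022,-0.03,0,0],[0.0205,0.0023,-0.03,0,0],[0,0,-0.03,0,0],[0,0,-0.02,0,0],[0,0,0,0,0],[0,0,0,0,0]],
  ],
)

```text
clock: 12.85
position: [555.1, 91.3, 66.2]
tool_rot: [-0.176, 0.984, 0.0, 0.001]
contact_force: [0.1, 0.5, -0.3]
width: 0.001
gripper_force: 0.0
```

```bash
python3 - <<'E'
from h import *
s=r.state(); print(W2S(np.load("q.npy"),s["position"]),s["contact_force"])
im=optics.capture("scene"); cv2.imwrite("pics/scene6.png",cv2.resize(im[80:380,120:440,::-1],None,fx=2,fy=2,interpolation=cv2.INTER_CUBIC))
E
```

```text
[-39.49400788  -0.15930871  66.15155453] [ 0.13265449  0.4915162  -0.34701777]
```

View pics/scene6.png

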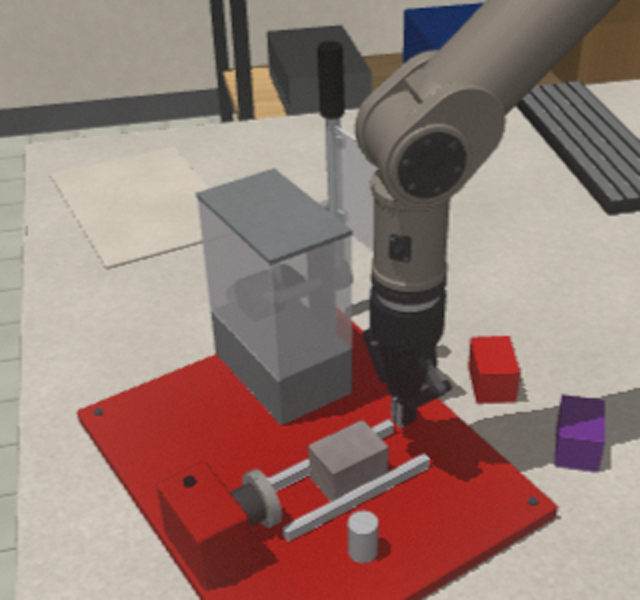

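The guard is still up and untouched, and the fingers stand centred behind the specimen between the rails. I lower them and push.

play_rows(
  steps=[
    [[0,0,-0.018,0,0],[0,0,-0.016,0,0],[0.0056,0.0021,0,0,0],[0.0056,0.0021,0,0,0],[0.0056,0.0021,0,0,0],[0.0038,0.0014,0,0,0],[0.0038,0.0014,0,0,0],[0.0038,0.0014,0,0,0],[0.0038,0.0014,0,0,0],[0.0038,0.0014,0,0,0],[0.0038,0.0014,0,0,0],[0,0,0,0,0]],
  ],
)

```text
clock: 14.4
position: [593.3, 105.3, 31.3]
tool_rot: [-0.175, 0.984, -0.0, -0.001]
contact_force: [-3.5, -1.8, 3.3]
width: -0.003
gripper_force: 1.7
```

play_rows(
  steps=[
    [[0.0038,0.0014,0,0,0],[0.0038,0.0014,0,0,0],[0.0038,0.0014,0,0,0],[0.0038,0.0014,0,0,0],[0.0038,0.0014,0,0,0],[0.0038,0.0014,0,0,0],[0.0028,0.001,0,0,0],[0.0028,0.001,0,0,0],[0,0,0,0,0]],
  ],
)

```text
clock: 15.52
position: [623.1, 116.7, 31.3]
tool_rot: [-0.176, 0.984, 0.0, 0.001]
contact_force: [-2.2, -0.0, 0.9]
width: 0.003
gripper_force: 1.2
```

play_rows(
  steps=[
    [[0.0028,0.001,0,0,0],[0.0028,0.001,0,0,0],[0.0028,0.001,0,0,0],[0.0019,0.0007,0,0,0],[0,0,0,0,0]],
  ],
)

```text
clock: 16.15
position: [633.2, 120.2, 31.3]
tool_rot: [-0.176, 0.984, 0.0, 0.001]
contact_force: [-1.2, -1.2, 0.3]
width: -0.004
gripper_force: 1.1
```

play_rows(
  steps=[
    [[0.0019,0.0007,0,0,0],[0,0,0,0,0],[0,0,0,0,0]],
  ],
)

```text
clock: 16.52
position: [634.8, 120.8, 31.3]
tool_rot: [-0.176, 0.984, 0.0, 0.0]
contact_force: [-2.3, -1.0, 0.9]
width: 0.002
gripper_force: 1.0
```

play_rows(
  steps=[
    [[0.0019,0.0007,0,0,0],[0,0,0,0,0],[0,0,0,0,0]],
  ],
)

```text
clock: 16.9
position: [636.6, 121.5, 31.3]
tool_rot: [-0.176, 0.984, 0.0, 0.0]
contact_force: [-2.3, -1.3, 1.1]
width: -0.002
gripper_force: 1.0
```

play_rows(
  steps=[
    [[0.0014,0.0005,0,0,0],[0,0,0,0,0],[0,0,0,0,0]],
  ],
)

```text
clock: 17.27
position: [637.9, 121.9, 31.3]
tool_rot: [-0.176, 0.984, 0.0, 0.0]
contact_force: [-3.4, -0.6, 1.6]
width: 0.0
gripper_force: 1.2
```

play_rows(
  steps=[
    [[0.0014,0.0005,0,0,0],[0,0,0,0,0],[0,0,0,0,0]],
  ],
)

```text
clock: 17.65
position: [638.7, 122.2, 31.4]
tool_rot: [-0.176, 0.984, 0.0, -0.001]
contact_force: [-5.8, -1.8, 2.7]
width: -0.001
gripper_force: 2.7
```

play_rows(
  steps=[
    [[0.0014,0.0005,0,0,0],[0,0,0,0,0],[0,0,0,0,0]],
  ],
)

```text
clock: 18.02
position: [638.6, 122.2, 31.3]
tool_rot: [-0.176, 0.984, 0.0, -0.002]
contact_force: [-9.0, -1.3, 6.1]
width: -0.003
gripper_force: 4.0
```

play_rows(
  steps=[
    [[0.0014,0.0005,0,0,0],[0,0,0,0,0],[0,0,0,0,0]],
  ],
)

```text
clock: 18.4
position: [638.6, 122.1, 31.4]
tool_rot: [-0.175, 0.984, 0.0, -0.004]
contact_force: [-11.7, -2.4, 9.4]
width: -0.004
gripper_force: 5.8
```

The specimen has stopped hard at the predicted place: 638.6 against 638 mm. I back off and check.

play_rows(
  steps=[
    [[-0.0047,-0.0017,0,0,0],[-0.0094,-0.0035,0,0,0],[-0.0141,-0.0052,0,0,0],[0,0,0,0,0],[0,0,0,0,0]],
  ],
)

```text
clock: 19.02
position: [614.8, 113.4, 31.6]
tool_rot: [-0.176, 0.984, 0.0, 0.001]
contact_force: [0.2, 0.4, 0.0]
width: 0.0
gripper_force: 0.0
```

```bash
python3 - <<'E'
from h import *
s=r.state(); print(W2S(np.load("q.npy"),s["position"]),s["contact_force"])
im=optics.capture("scene"); a=cv2.resize(im[80:380,190:390,::-1],None,fx=2,fy=2,interpolation=cv2.INTER_CUBIC)
b=cv2.resize(im[280:380,200:300,::-1],(400,400),interpolation=cv2.INTER_CUBIC)
cv2.imwrite("pics/fin.png",np.hstack([a,np.vstack([b,np.zeros((200,400,3),np.uint8)])]))
E
```

```text
[ 2.41966641e+01 -1.26692214e-02  3.16415120e+01] [0.17119825 0.38410541 0.02859775]
```

View pics/fin.png

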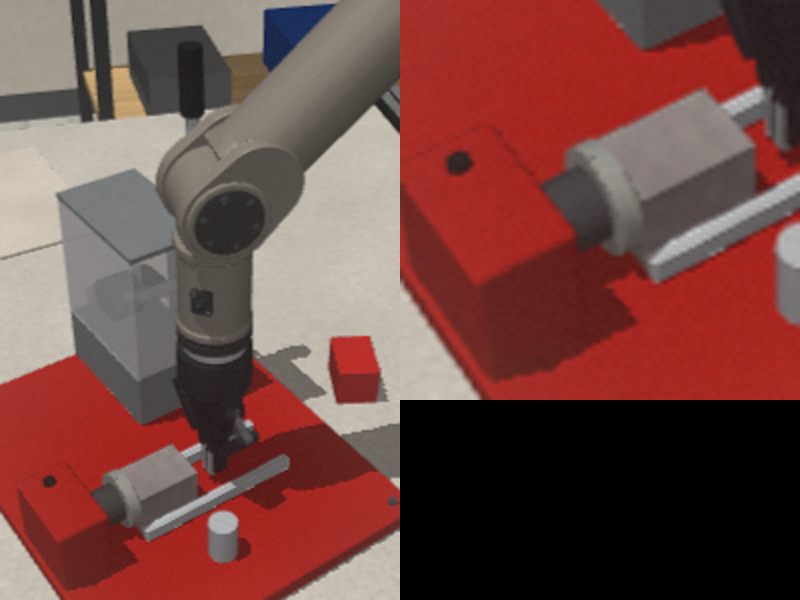

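The specimen lies flat against the platen (in the crop, its front edge meets the disc at about (635,190)). The guard is still upright at (190,45), and the spare cylinder hasn't moved.

```bash
python3 -c "
from station import r
print(r.job_done())"
```

```text
the job is handed in; nothing more can be done
None
```

The job is handed in: the guard is up against its stop and stays there by itself, and the specimen lies flat against the platen between the rails. I kept clear of the spare cylinder, beaker and mouse; only the spare was checked in the last picture, and the hand-in gave no verdict.

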